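Third hand: hold an opened die-cast box against a sprung stop

ROBOT

A 6-joint arm with a two-finger parallel gripper is mounted at the origin on the work surface. World frame = base frame: x ahead of the robot, y to its left, z up, the work surface at z = 0. Lengths are in mm, angles in rad, forces in N, time in s.
With the tool pointing down it reaches from about 350 to 725 mm from the base axis. Payload 4.3 kg.
Tool frame: the origin (TCP) lies midway between the tips of the shut fingers; the grasp point (between the pads) lies 19 mm behind it; z points along the fingers, y is the direction in which the jaws open and shut (so a half turn about z gives the same grasp; the last joint's range is limited). The gripper opens to 85 mm and grips with 20 to 120 N. Pads are 22 mm wide; open, the fingers measure 114 mm over their backs; the gripper's body (76 mm by 85 mm) begins 54 mm behind the grasp point. The pads swing forward as they close: fully open they stand 13 mm farther back than shut.
Start: joints at [-0.11, 0.377, 0.081, 1.274, 0, 1.46], TCP at [575.036, 0.002, 231.329] pointing down, gripper open.
Joint ranges: [-2.72, 2.72], [-0.84, 1.66], [-1.02, 1.22], [-1.77, 2.12], [-1.37, 1.28], [-3.14, 3.14]. Speed limits (rad/s): [2.57, 2.57, 3.14, 3.14, 3.14, 3.14].

INTERFACE

Orientations are given as [roll, pitch, yaw] about the fixed x, y, z axes, in that order (R = Rz(yaw) Ry(pitch) Rx(roll)).
In Python, from cell import robot gives the robot as it stands.
- The arm moves only by the tool send_rows, never from a script. Its argument "motion" is a list of rows, each an object of numbers: "x", "y", "z": the shift along the tool's x, y, z in cm; "ax", "ay", "az": the turn, a rotation vector about the tool's x, y, z in units of 5 degrees (1.0 is 5 degrees). In form: [{"x": .., "y": .., "z": .., "ax": .., "ay": .., "az": ..}, ...]. A call has 1 to 10 rows; each row is the pose to reach, as a shift and turn from the pose measured when the call began, along the tool's axes at that moment; what a row does not reach only later rows make up. A row lasts 1/8 s, in which the tool goes at most 62.5 mm and 10.7 degrees, less where a joint would pass 70% of its speed; a pose out of reach is approached as far as the arm can. A call with a gripper value outside its range is refused whole. "claw" is the closure, from -1 (fully open) to 1 (shut), set as the call begins (left out, the last holds). The fingers move at their own pace and stop on an object; "squeeze" is the grip in N (left out, the last holds). Time passes only in rows, so rows that repeat a pose let the fingers close. It gives the time, the measured TCP pose, the force and the opening at its end, in the units of the state.
- robot.get_state(): the state, without advancing time (a new reading comes with each control period).
- robot.snapshot(name): name is "scene" or "side" or "wrist"; returns a dict with "img" (420x560x3 uint8, red, green, blue), "z_map" (420x560 float32, mm along the optical axis (not along the pixel's ray), 0 where there is no reading), "mtx" (3x3 intrinsics, pixels), "R" (3x3) and "t" (3): a world point X has camera coordinates R X + t. Camera axes: x right, y down, z forward; pixel columns grow to the right and rows downward; lengths in mm; the calibration is good to about 2 mm. A picture is of the moment at which its call begins.
- robot.hand_in(): hands the job in, once; it reports no verdict.
The state is a dict: "time_s": time; "qpos": joint angles; "joint_velocities": joint speeds; "effort": joint torques, N m; "tool_pos": TCP position; "tool_rot": TCP orientation; "ft_force": force on the tool from outside, world axes, zero at the start; "moment": the same for the moment, N m; "opening": opening from 0.0 (shut) to 1.0 (fully open).
Only numpy, scipy, OpenCV 4.12 (cv2) and the standard library are available. Lean on these libraries where they do the work, as an engineer would, in place of code of your own. Each camera call takes 0.05 s, during which the arm holds its last target. There are 200 camera calls.

TASK

Take the loose lid off the die-cast box by its knob and lay it flat, knob up, in the grey tray. Then set the open box flat on the base plate of the jig, plain end square and centred against the sprung stop and brass connector pointing away from it, and push it in until the stop's red pointer line stands within the green band, never driving the stop to its end. Finish while still holding the box there with a steady push, as a third hand for me to tighten the connector, and leave everything else on the bench where it is.

Things in the scene. Friction and masses are not known exactly. Their poses are not given: they have to be found in the camera images.
- box_center (a point): Die-cast grey open-topped box, loose, 112 long (x) x 54 wide (y) x 44 high, walls and floor 4 thick, 0.25 to 0.5 kg, standing on the bench with the lid on. The point is the centre of the box, 22 above its underside; z is up, x runs along its length towards the plain end.
- connector (a point): Tip of the brass connector, 12 across, that sticks out 16 from the middle of the box's other end (at x = -72 from the box centre, 24 above the underside).
- lid_knob (a point): Loose lid, 0.1 kg: plate 114 (x) x 56 x 4 on the box's rim, a lip 98 x 40 reaching 4 below it into the box (3 play all round), a round black knob 24 across, 26 high on its middle. The point is the knob's middle, 13 above the plate's top, 17 above its underside; z up. Lid on, box and lid are 74 high to the knob's top; lying in the tray, the point is 26 above the tray's underside.
- tray: Fixed grey tray, 180 (x) x 130 (y) x 18 high, walls and floor 5 thick. Origin at the centre of its underside on the bench.
- jig: Fixed jig: aluminium base plate 260 long (x) x 110 wide (y) x 8 thick, with a blue stop block on its +x end (80 wide, x = 88 to 130, top 60 above the bench). Origin at the centre of the plate's underside; x points along the plate towards the block: the direction to push. The block's top has a white scale with a green band.
- stop_face (a point): Middle of the face of the sprung steel stop plate (rubber face 74 wide, from 10 to 50 above the bench), in front of the blue block; it looks to the jig's -x. Unpressed it is at x = 50 in the jig's frame, 30 above the bench. Its x is the jig's x. The plate carries a red pointer line over the scale.
- stop (a joint): How far the stop plate is pushed in towards the block, in m: 0 free, 0.020 at its end. Its spring pushes back with 0.8 N per mm, from zero. The red pointer stands in the green band from 0.007 to 0.014 (about 6 to 11 N).
- meter: Bystander, loose: yellow handheld multimeter, 190 x 90 x 36, lying flat. Origin at its underside or on its axis. Leave alone.
- driver: Bystander, loose: red-handled screwdriver lying on the bench. Origin at its underside or on its axis. Leave alone.
- spool: Bystander, loose: metal spool 60 across, 40 high, standing. Origin at its underside or on its axis. Leave alone.
- jar: Bystander, loose: small screw-top jar 48 across, 60 high. Origin at its underside or on its axis. Leave alone.
- heatsink: Bystander, loose: finned aluminium heat sink 60 x 50 x 32. Origin at its underside or on its axis. Leave alone.
- mug: Bystander, loose: white mug 76 across, 85 high. Origin at its underside or on its axis. Leave alone.
There are look-alikes about, which are no part of the job. Leave any purple look-alike of the part that bears box_center alone. What is shaped like the part that bears lid_knob but pink or purple is not meant.

How it is judged (in metres and radians):
On the way, in this order (a step that is already met when the one before it is completed fails the run):
1. the lid is lifted clear of the box, which stays upright (z of lid_knob in the frame of box_center above 0.055 m and angle between box_center's own z axis and vertical below 0.15 rad), for 0.1 s.
2. the lid lies flat in the tray, knob up, released and at rest (horizontal distance between lid_knob and tray below 0.045 m and z of lid_knob in the frame of tray below 0.031 m and angle between lid_knob's own z axis and vertical below 0.1 rad and contact force between the fingers and lid below 0.1 N and linear speed of lid below 0.02 m/s), for 0.2 s.
At the end, for the whole second after the job is handed in: Lid released in the tray, knob up, flat, within 45 mm of its centre. Robot holds the box still, pressing the stop in 6 to 15 mm (4.5 to 12.5 N), flat on the jig plate within 5 mm and 0.08 rad, square within 0.1 rad, centred within 12 mm, connector away from the stop (all of step 2 and value of joint stop between 0.006 and 0.015 m and velocity of joint stop between -0.005 and 0.005 m/s and contact force between box and stop between 4.5 and 12.5 N and contact force between any of the fingers, the arm and box above 2 N and angle between box_center's own z axis and vertical below 0.08 rad and angle between the x axis of box_center and the x axis of jig, either way round below 0.1 rad and x of connector in the frame of jig below -0.04 m and y of box_center in the frame of jig between -0.012 and 0.012 m and z of box_center in the frame of jig between 0.026 and 0.035 m and linear speed of box below 0.01 m/s); the arm keeps its last pose, push and grip.
It fails at once if the stop is driven to its end (value of joint stop above 0.0192 m).
It fails at once if a bystander is moved by more than 30 mm (distance of any of meter, driver, spool, jar, heatsink, mug from where it was at the start of the episode above 0.03 m).
It also fails if it takes over 61 s, if anything falls off the work surface, if the arm or the gripper's body presses on something with over 40 N, if the wrist force passes 120 N, or if a joint passes its speed limit or range.

## Working session

There is one attempt and no reset: what is moved stays moved. The work goes in short steps, Python scripts to look and compute and a tool call to move; the robot and the scene stay as the last step left them, time stands still between calls to the robot, and variables do not carry over. Pictures are saved under pics/ and viewed, about 8 in all and at most 12, crops included, and the job is handed in when it is done.

Besides the shell and the picture viewer there is one more tool, called after ">>>" by a JSON object that holds its "name" and its "arguments". send_rows: Moves the arm, as the interface text tells. Its arguments: {"type":"object","properties":{"motion":{"type":"array","items":{"type":"object","properties":{"x":{"type":"number"},"y":{"type":"number"},"z":{"type":"number"},"ax":{"type":"number"},"ay":{"type":"number"},"az":{"type":"number"}}}},"claw":{"type":"number"},"squeeze":{"type":"number"}},"required":["motion"]}

```bash
ls; mkdir -p pics; cat > h.py <<'E'
import numpy as np, cv2
from cell import robot
def snap(n,f=None):
    s=robot.snapshot(n)
    if f: cv2.imwrite('pics/'+f,cv2.cvtColor(s['img'],cv2.COLOR_RGB2BGR))
    return s
def world(s):
    z=s['z_map'].astype(float);v,u=np.indices(z.shape)
    K=s['mtx'];P=np.stack([(u-K[0,2])/K[0,0]*z,(v-K[1,2])/K[1,1]*z,z],-1)
    return (P-s['t'])@s['R']   # R^T (P-t)
E
python3 - <<'E'
from h import *
for n in('scene','side'):
    s=snap(n,n+'.png'); np.savez(n,**s); print(n,-s['R'].T@s['t'])
print(robot.get_state())
E
```

```text
pics
scene [1801.72981761 -160.89307744  869.97712559]
side [  128.23404854 -1084.67074492   937.29626101]
{'time_s': 0.1, 'qpos': array([-1.10273612e-01,  3.78011697e-01,  7.97764484e-02,  1.27438195e+00,
       -1.79187067e-05,  1.46048549e+00]), 'joint_velocities': array([-2.59370709e-05, -1.52177448e-03,  3.49892473e-03, -1.71559012e-04,
        1.31766684e-03, -1.11289198e-04]), 'effort': array([ 1.23975104e-03, -4.64693749e+01,  2.70581460e+01,  1.20317750e-02,
       -1.20622694e-04,  2.24793462e-05]), 'tool_pos': array([5.74425893e+02, 7.91976438e-02, 2.30448472e+02]), 'tool_rot': array([-3.13978087e+00, -1.82645331e-04,  1.57083340e+00]), 'ft_force': array([ 0.09488539,  0.76009266, -0.10025705]), 'moment': array([-0.04382776,  0.03128908,  0.02120908]), 'opening': 0.9987871846876782}
```

View pics/scene.png

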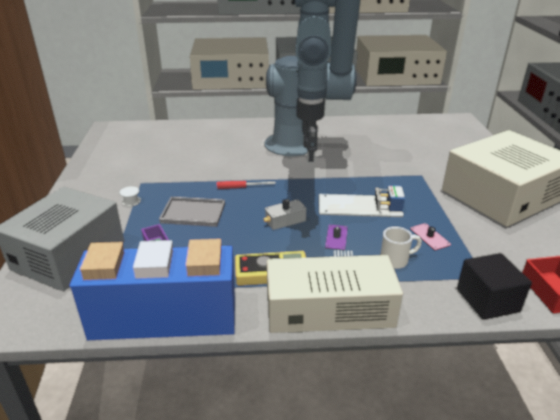

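View pics/side.png

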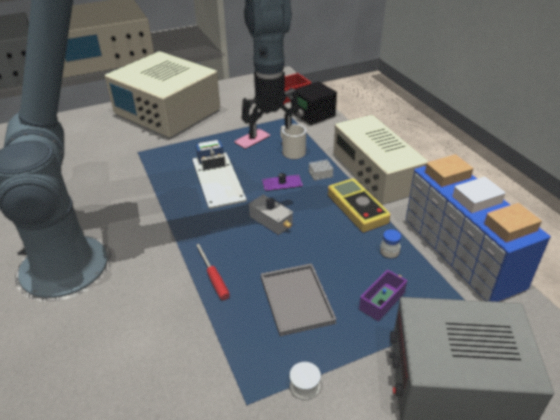

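The grey box with its black-knobbed lid is at scene (285,213) and side (270,212). Its brass connector is at scene (267,218) and side (288,226). The look-alikes are the purple lid at scene (337,235), the pink lid at (430,235) and the purple box at (155,235), and I rule all three out by colour. The tray is at scene (193,210) and the jig at (360,205), with its blue stop at (393,200).

```bash
cat > m.py <<'E'
from h import *
W={};I={}
for n in('scene','side'):
    s=dict(np.load(n+'.npz'));W[n]=world(s);I[n]=s
def rect(P):
    r=cv2.minAreaRect(P[:,:2].astype(np.float32));return np.round(r[0],1),np.round(r[1],1),round(r[2],1)
def sel(n,u,v,r,z0,z1,mask=None):
    w=W[n];vv,uu=np.indices(w.shape[:2])
    m=(abs(uu-u)<r)&(abs(vv-v)<r)&(w[...,2]>z0)&(w[...,2]<z1)&(I[n]['z_map']>0)
    if mask is not None:m&=mask[n]
    return w[m]
def com(P):return np.round(np.median(P,0),1),len(P)
hsv={n:cv2.cvtColor(I[n]['img'],cv2.COLOR_RGB2HSV) for n in I}
E
python3 - <<'E'
from m import *
for n,b,t,j in(('scene',(285,213),(193,210),(350,205)),('side',(270,212),(297,298),(217,178))):
    w=W[n]; print(n,'bench',np.round(w[b[1],b[0]]), np.median(sel(n,*t,10,-10,20),0))
    P=sel(n,*b,35,42,54); print(' plate',com(P),rect(P))
    P=sel(n,*b,35,60,85); print(' knob',com(P),rect(P))
    P=sel(n,*t,55,11,25); print(' trayrim',com(P),rect(P))
    P=sel(n,*j,60,4,14); print(' jigplate',com(P),rect(P))
    brass={k:(hsv[k][...,0]>8)&(hsv[k][...,0]<28)&(hsv[k][...,1]>100) for k in hsv}
    P=sel(n,*b,35,12,40,brass); print(' brass',com(P) if len(P) else 0)
    blk={'scene':(395,198),'side':(209,152)}[n]
    P=sel(n,*blk,25,52,75); print(' block top',com(P),rect(P))
for n,rois in(('scene',(335,180,420,225)),('side',(180,130,260,215))):
    u0,v0,u1,v1=rois
    cv2.imwrite(f'pics/c_{n}.png',cv2.resize(cv2.cvtColor(I[n]['img'][v0:v1,u0:u1],cv2.COLOR_RGB2BGR),None,fx=5,fy=5))
a=cv2.resize(I['scene']['img'][180:250,250:420],None,fx=4,fy=4);b=cv2.resize(I['side']['img'][130:240,180:350],None,fx=4,fy=4)[:, :680]
c=np.vstack([a,b]);c=cv2.resize(c,None,fx=.8,fy=.8);cv2.imwrite('pics/crop.png',c[...,::-1]);print(c.shape)
E
```

```text
scene bench [576. -65.  48.] [ 476.64973759 -350.77106444    3.91801297]
 plate (array([551.6, -64.2,  46.8]), 370) (array([546.4, -61.2]), array([ 61.4, 114.8]), 21.6)
 knob (array([548.6, -60.4,  69.8]), 51) (array([545.5, -61.1]), array([21.3, 23.2]), 87.5)
 trayrim (array([ 450.4, -321.1,   16.2]), 558) (array([ 484.7, -347.8]), array([201.8, 410.5]), 67.7)
 jigplate (array([498.4, 120.7,   7. ]), 1697) (array([390.4, 134.2]), array([417.1, 733.2]), 76.7)
 brass (array([ 572.1, -115.7,   25.4]), 11)
 block top (array([491.2, 288.7,  58.6]), 228) (array([484.6, 277.2]), array([73.5, 94. ]), 83.3)
side bench [534. -80.  47.] [ 485.78406966 -348.76218867    4.06151193]
 plate (array([536.2, -72.5,  46.8]), 514) (array([540.9, -62.8]), array([ 61.6, 115.8]), 21.5)
 knob (array([538.1, -67.5,  71.9]), 67) (array([539.2, -64.8]), array([26.9, 19. ]), 66.4)
 trayrim (array([ 483.3, -366.7,   15.9]), 644) (array([ 482.1, -351.1]), array([186.1, 131.3]), 81.0)
 jigplate (array([480.5, 153.6,   6.9]), 2092) (array([469.3, 235.3]), array([636.2, 399.7]), 67.4)
 brass (array([ 563.1, -122.7,   27.6]), 22)
 block top (array([478.7, 282. ,  59. ]), 250) (array([481., 270.]), array([87.5, 81. ]), 86.3)
(576, 544, 3)
```

View pics/crop.png

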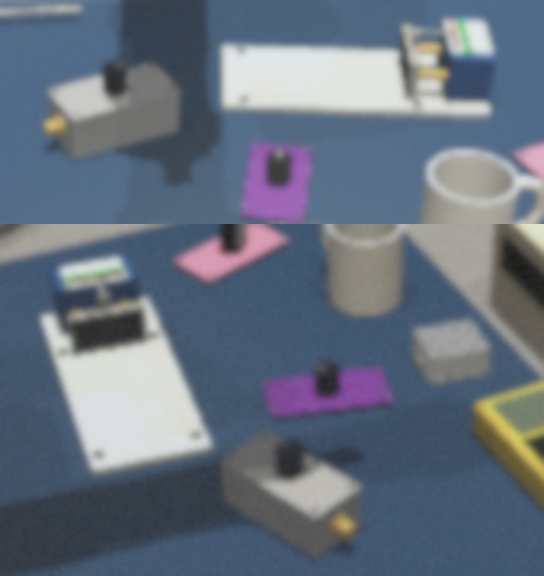

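The crop confirms the choice: a grey box with a grey lid, a black knob and brass on the -y side. The jig's stop is on the +y side. I still need the jig's pose.

```bash
python3 - <<'E'
from m import *
for n,j in(('scene',(360,203)),('side',(217,178))):
    wh={k:((hsv[k][...,1]<60)&(hsv[k][...,2]>120)).astype(np.uint8) for k in hsv}
    m=wh[n]*((W[n][...,2]>3)&(W[n][...,2]<13)&(I[n]['z_map']>0)).astype(np.uint8)
    k,l,st,c=cv2.connectedComponentsWithStats(m)
    q=[i for i in range(1,k) if st[i,4]>100 and abs(c[i]-j).max()<50]; i=max(q,key=lambda i:st[i,4])
    vv,uu=np.nonzero(l==i);P=W[n][l==i]
    print(n,st[i],com(P),rect(P))
    # long edges: ray-cast contour onto z=8
    cs,_=cv2.findContours((l==i).astype(np.uint8),cv2.RETR_EXTERNAL,cv2.CHAIN_APPROX_NONE)
    px=max(cs,key=len)[:,0,:].astype(float);s=I[n]
    d=np.c_[px,np.ones(len(px))]@np.linalg.inv(s['mtx']).T@s['R'];C=-s['R'].T@s['t']
    X=C+d*((8-C[2])/d[:,2])[:,None];print(' ray',rect(X))
    Y=X[X[:,1]<X[:,1].min()+130]
    for lo in(Y[Y[:,0]<np.median(Y[:,0])],Y[Y[:,0]>np.median(Y[:,0])]):
        lo=lo[lo[:,1]>X[:,1].min()+15]; f=np.polyfit(lo[:,1],lo[:,0],1);print('  edge x=',np.round(np.polyval(f,[100,150,200]),1),'slope',round(f[0],3), 'ymin',round(X[:,1].min(),1))
    b=(hsv[n][...,0]>95)&(hsv[n][...,0]<125)&(hsv[n][...,1]>150)
    w=W[n];mm=(w[...,2]>56)&(w[...,2]<64)&(w[...,1]>200)&(w[...,1]<340)&(w[...,0]>400)&(w[...,0]<580)
    print(' blk',rect(w[mm]), w[mm].min(0)[:2])
E
```

```text
scene [ 319  194   84   23 1194] (array([484.2, 158.3,   6.7]), 1194) (array([473.9, 184.5]), array([259.1, 123.5]), 83.9)
 ray (array([480.7, 183.6]), array([259.9, 121.8]), 83.6)
  edge x= [416.1 421.2 426.3] slope 0.102 ymin 50.5
  edge x= [525.3 530.6 535.9] slope 0.106 ymin 50.5
 blk (array([488.4, 276.7]), array([73.3, 86.3]), 83.6) [445.8932333  240.43736559]
side [ 192  153   54   55 1462] (array([463.3, 146.5,   6.8]), 1462) (array([472.4, 182.8]), array([267.8, 115.2]), 83.1)
 ray (array([471.2, 179.3]), array([263.5, 114.8]), 83.1)
  edge x= [406.9 412.4 417.9] slope 0.11 ymin 44.9
  edge x= [514.2 521.2 528.1] slope 0.139 ymin 44.9
 blk (array([481. , 275.2]), array([76.9, 80.4]), 86.6) [440.82051128 236.73759171]
```

>>> {"name": "send_rows", "arguments": {"motion": [{"x": -1.5,"y": -0.8,"z": 1,"az": -1},{"x": -3,"y": -1.6,"z": 2,"az": -2},{"x": -4.5,"y": -2.4,"z": 3,"az": -3},{"x": -6.3,"y": -3.3,"z": 5,"az": -4.3},{"x": -6.3,"y": -3.3,"z": 5,"az": -4.3},{"x": -6.3,"y": -3.3,"z": 5,"az": -4.3}], "claw": -0.4, "squeeze": 40}}

```text
validation failed for argument at $.mo...
```

```bash
python3 - <<'E'
from h import *
s=snap('wrist','w1.png');np.savez('w1',**s);w=world(s)
print(robot.get_state(),-s['R'].T@s['t'])
Z=w[...,2];ok=s['z_map']>0
near=ok&(abs(w[...,0]-542)<90)&(abs(w[...,1]+63)<100)
for a,b in((44,52),(62,80)):
    P=w[near&(Z>a)&(Z<b)];print(a,len(P),np.median(P,0) if len(P) else 0, cv2.minAreaRect(P[:,:2].astype(np.float32)) if len(P) else 0)
E
```

```text
{'time_s': 0.15, 'qpos': array([-1.10333670e-01,  3.77893223e-01,  7.99557694e-02,  1.27439391e+00,
        4.69185933e-06,  1.46053768e+00]), 'joint_velocities': array([ 0.00093153, -0.00285349,  0.00483617,  0.00176558,  0.00160532,
        0.00226883]), 'effort': array([ 1.00972400e-03, -4.64035428e+01,  2.70170492e+01,  1.39211598e-02,
       -6.30224304e-05,  7.89257683e-06]), 'tool_pos': array([5.74512405e+02, 4.21833283e-02, 2.30585572e+02]), 'tool_rot': array([-3.14006745e+00, -1.73571738e-04,  1.57072117e+00]), 'ft_force': array([ 0.57759864, -0.24640514, -0.6048923 ]), 'moment': array([-0.03070146,  0.01119864, -0.03256119]), 'opening': 0.9964233595247318} [574.36243434  75.73069661 373.78391745]
44 3925 [541.72748308 -50.26282774  48.94129387] ((541.6602172851562, -60.219398498535156), (56.638221740722656, 114.19097137451172), 22.15495491027832)
62 428 [542.2442004  -57.62877476  74.73849769] ((541.93994140625, -59.56452941894531), (22.82901382446289, 23.17631721496582), 39.002769470214844)
```

View pics/w1.png

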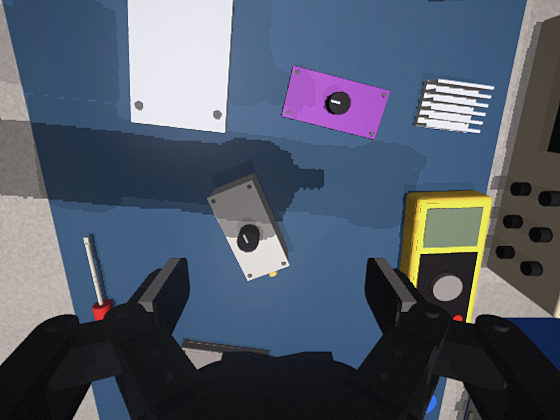

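The refused call moved nothing, but the wrist view from the start pose is already good. The lid's knob is at pixel (248,238), about (542,-60) mm, with a long-axis yaw of about 112°. I'll retry with all six fields given.

>>> {"name": "send_rows", "arguments": {"motion": [{"x": -1.5,"y": -0.8,"z": 1.5,"ax": 0.0,"ay": 0.0,"az": -1.1},{"x": -3.0,"y": -1.6,"z": 3.0,"ax": 0.0,"ay": 0.0,"az": -2.2},{"x": -4.5,"y": -2.4,"z": 5.0,"ax": 0.0,"ay": 0.0,"az": -3.3},{"x": -6.0,"y": -3.25,"z": 8.0,"ax": 0.0,"ay": 0.0,"az": -4.4},{"x": -6.0,"y": -3.25,"z": 10.0,"ax": 0.0,"ay": 0.0,"az": -4.4},{"x": -6.0,"y": -3.25,"z": 10.0,"ax": 0.0,"ay": 0.0,"az": -4.4}], "claw": -0.4, "squeeze": 40}}

```text
time_s: 0.9
tool_pos: [539.9, -59.7, 128.8]
tool_rot: [-3.137, -0.003, 1.954]
ft_force: [-0.5, 0.7, -0.6]
opening: 0.699
```

>>> {"name": "send_rows", "arguments": {"motion": [{"x": -0.1,"y": 0.2,"z": 2.0,"ax": 0.0,"ay": 0.0,"az": 0.0},{"x": -0.1,"y": 0.2,"z": 4.0,"ax": 0.0,"ay": 0.0,"az": 0.0},{"x": -0.1,"y": 0.2,"z": 6.0,"ax": 0.0,"ay": 0.0,"az": 0.0},{"x": -0.1,"y": 0.2,"z": 7.0,"ax": 0.0,"ay": 0.0,"az": 0.0},{"x": -0.1,"y": 0.2,"z": 7.5,"ax": 0.0,"ay": 0.0,"az": 0.0},{"x": -0.1,"y": 0.2,"z": 7.5,"ax": 0.0,"ay": 0.0,"az": 0.0}]}}

```text
time_s: 1.65
tool_pos: [542.1, -59.8, 54.2]
tool_rot: [-3.137, -0.003, 1.954]
ft_force: [-0.2, -0.2, -0.7]
opening: 0.701
```

>>> {"name": "send_rows", "arguments": {"motion": [{"x": 0.0,"y": 0.0,"z": 0.0},{"x": 0.0,"y": 0.0,"z": 0.0},{"x": 0.0,"y": 0.0,"z": 0.0},{"x": 0.0,"y": 0.0,"z": 0.0},{"x": 0.0,"y": 0.0,"z": 0.0},{"x": 0.0,"y": 0.0,"z": 0.0}], "claw": 1.0, "squeeze": 40}}

```text
validation failed for argument at $.mo...
```

>>> {"name": "send_rows", "arguments": {"motion": [{"x": 0.0,"y": 0.0,"z": 0.0,"ax": 0.0,"ay": 0.0,"az": 0.0},{"x": 0.0,"y": 0.0,"z": 0.0,"ax": 0.0,"ay": 0.0,"az": 0.0},{"x": 0.0,"y": 0.0,"z": 0.0,"ax": 0.0,"ay": 0.0,"az": 0.0},{"x": 0.0,"y": 0.0,"z": 0.0,"ax": 0.0,"ay": 0.0,"az": 0.0},{"x": 0.0,"y": 0.0,"z": 0.0,"ax": 0.0,"ay": 0.0,"az": 0.0},{"x": 0.0,"y": 0.0,"z": 0.0,"ax": 0.0,"ay": 0.0,"az": 0.0}], "claw": 1.0, "squeeze": 40}}

```text
time_s: 2.4
tool_pos: [542.7, -59.9, 55.0]
tool_rot: [-3.138, -0.002, 1.954]
ft_force: [-1.0, 0.1, 5.6]
opening: 0.261
```

>>> {"name": "send_rows", "arguments": {"motion": [{"x": 0.0,"y": 0.0,"z": -0.5,"ax": 0.0,"ay": 0.0,"az": 0.0},{"x": 0.0,"y": 0.0,"z": -1.5,"ax": 0.0,"ay": 0.0,"az": 0.0},{"x": 0.0,"y": 0.0,"z": -3.0,"ax": 0.0,"ay": 0.0,"az": 0.0},{"x": 0.0,"y": 0.0,"z": -5.0,"ax": 0.0,"ay": 0.0,"az": 0.0},{"x": 0.0,"y": 0.0,"z": -6.0,"ax": 0.0,"ay": 0.0,"az": 0.0},{"x": 0.0,"y": 0.0,"z": -6.0,"ax": 0.0,"ay": 0.0,"az": 0.0},{"x": 0.0,"y": 0.0,"z": -6.0,"ax": 0.0,"ay": 0.0,"az": 0.0}]}}

```text
time_s: 3.28
tool_pos: [542.5, -59.9, 114.5]
tool_rot: [-3.137, -0.003, 1.954]
ft_force: [0.5, -0.5, -1.4]
opening: 0.263
```

```bash
python3 - <<'E'
from h import *
s=snap('side','s2.png');np.savez('s2',**s)
t=snap('wrist');np.savez('w2',**t)
c=np.vstack([cv2.resize(s['img'][110:350,150:420],None,fx=1.8,fy=1.8)]);
d=cv2.resize(t['img'],None,fx=.55,fy=.55)
H=max(c.shape[0],d.shape[0]);o=np.zeros((H,c.shape[1]+d.shape[1],3),np.uint8);o[:c.shape[0],:c.shape[1]]=c;o[:d.shape[0],c.shape[1]:]=d
cv2.imwrite('pics/p2.png',o[...,::-1]);print(o.shape)
E
```

```text
(432, 794, 3)
```

View pics/p2.png

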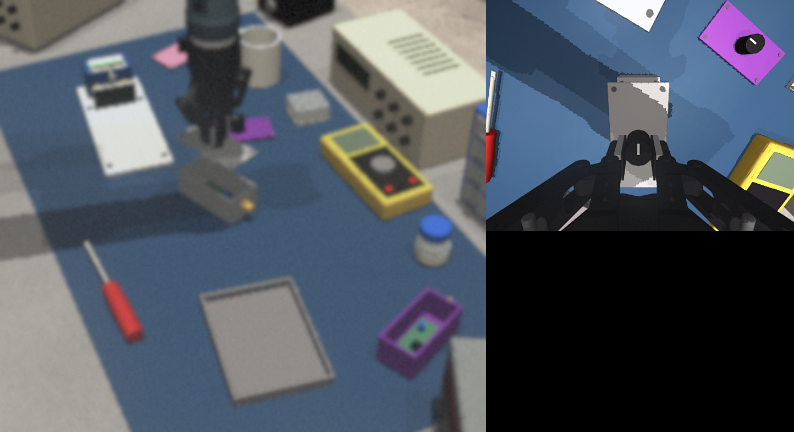

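The lid is held level at about (215,145) in the side crop, and the box stays upright. Next I carry the lid over the tray.

>>> {"name": "send_rows", "arguments": {"motion": [{"x": -2.0,"y": -1.3,"z": -1.0,"ax": 0.0,"ay": 0.0,"az": 0.5},{"x": -5.0,"y": -3.3,"z": -1.0,"ax": 0.0,"ay": 0.0,"az": 1.2},{"x": -8.5,"y": -5.7,"z": -1.0,"ax": 0.0,"ay": 0.0,"az": 2.1},{"x": -12.0,"y": -8.0,"z": -1.0,"ax": 0.0,"ay": 0.0,"az": 3.0},{"x": -15.5,"y": -10.3,"z": -1.0,"ax": 0.0,"ay": 0.0,"az": 3.9},{"x": -19.0,"y": -12.7,"z": -1.0,"ax": 0.0,"ay": 0.0,"az": 4.8},{"x": -22.0,"y": -14.7,"z": 0.0,"ax": 0.0,"ay": 0.0,"az": 5.6},{"x": -24.0,"y": -16.0,"z": 1.0,"ax": 0.0,"ay": 0.0,"az": 6.0},{"x": -24.6,"y": -16.4,"z": 2.0,"ax": 0.0,"ay": 0.0,"az": 6.2},{"x": -24.6,"y": -16.4,"z": 2.0,"ax": 0.0,"ay": 0.0,"az": 6.2}]}}

```text
time_s: 4.62
tool_pos: [481.3, -348.0, 92.6]
tool_rot: [-3.133, -0.002, 1.414]
ft_force: [0.1, 0.1, -1.0]
opening: 0.266
```

```bash
python3 - <<'E'
from h import *
st=robot.get_state();print(st['tool_pos'],st['tool_rot'],st['opening'])
s=snap('wrist');w=world(s);t=snap('side');np.savez('s3',**t)
near=(s['z_map']>0)&(abs(w[...,0]-482)<130)&(abs(w[...,1]+350)<130)
for a,b in((2.5,9),(14,22)):
    P=w[near&(w[...,2]>a)&(w[...,2]<b)];print(a,len(P),cv2.minAreaRect(P[:,:2].astype(np.float32)),np.percentile(P,[1,99],0)[:,:2])
cv2.imwrite('pics/p3.png',np.hstack([cv2.resize(s['img'],None,fx=.7,fy=.7),cv2.resize(t['img'][180:380,180:440],(382,294))])[...,::-1])
E
```

```text
[ 481.3270129  -348.01692474   92.64794757] [-3.13342931e+00 -2.47744825e-03  1.41380309e+00] 0.2659257652448077
2.5 19645 ((481.9802551269531, -349.88946533203125), (259.9233093261719, 259.77362060546875), 0.003871331689879298) [[ 362.76956721 -442.95607225]
 [ 608.66921732 -223.61476949]]
14 4726 ((522.8724975585938, -354.135009765625), (177.4150848388672, 209.4281463623047), 80.7627944946289) [[ 412.02627494 -433.3515786 ]
 [ 608.54808984 -252.71818546]]
```

View pics/p3.png

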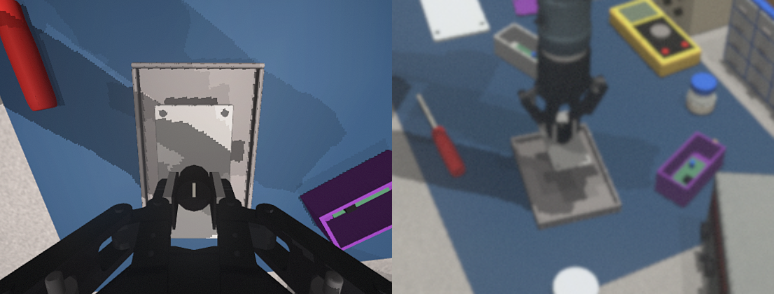

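The lid is centred over the tray and parallel to it, with the tray walls at x of about 135 and 262 and the lid spanning 155–232. I'll lower it now.

>>> {"name": "send_rows", "arguments": {"motion": [{"x": 0.0,"y": 0.0,"z": 1.5,"ax": 0.0,"ay": 0.0,"az": 0.0},{"x": 0.0,"y": 0.0,"z": 3.5,"ax": 0.0,"ay": 0.0,"az": 0.0},{"x": 0.0,"y": 0.0,"z": 5.0,"ax": 0.0,"ay": 0.0,"az": 0.0},{"x": 0.0,"y": 0.0,"z": 6.2,"ax": 0.0,"ay": 0.0,"az": 0.0},{"x": 0.0,"y": 0.0,"z": 6.8,"ax": 0.0,"ay": 0.0,"az": 0.0},{"x": 0.0,"y": 0.0,"z": 7.2,"ax": 0.0,"ay": 0.0,"az": 0.0},{"x": 0.0,"y": 0.0,"z": 7.25,"ax": 0.0,"ay": 0.0,"az": 0.0},{"x": 0.0,"y": 0.0,"z": 7.25,"ax": 0.0,"ay": 0.0,"az": 0.0}]}}

```text
time_s: 5.72
tool_pos: [482.1, -348.1, 21.9]
tool_rot: [-3.136, -0.001, 1.415]
ft_force: [0.5, -0.3, -0.9]
opening: 0.263
```

>>> {"name": "send_rows", "arguments": {"motion": [{"x": 0.0,"y": 0.0,"z": 0.2,"ax": 0.0,"ay": 0.0,"az": 0.0},{"x": 0.0,"y": 0.0,"z": 0.2,"ax": 0.0,"ay": 0.0,"az": 0.0},{"x": 0.0,"y": 0.0,"z": 0.2,"ax": 0.0,"ay": 0.0,"az": 0.0}]}}

```text
time_s: 6.1
tool_pos: [482.2, -348.2, 20.1]
tool_rot: [-3.136, -0.001, 1.415]
ft_force: [0.9, 0.3, 0.5]
opening: 0.262
```

>>> {"name": "send_rows", "arguments": {"motion": [{"x": 0.0,"y": 0.0,"z": 0.0,"ax": 0.0,"ay": 0.0,"az": 0.0},{"x": 0.0,"y": 0.0,"z": 0.0,"ax": 0.0,"ay": 0.0,"az": 0.0},{"x": 0.0,"y": 0.0,"z": 0.0,"ax": 0.0,"ay": 0.0,"az": 0.0},{"x": 0.0,"y": 0.0,"z": 0.0,"ax": 0.0,"ay": 0.0,"az": 0.0},{"x": 0.0,"y": 0.0,"z": 0.0,"ax": 0.0,"ay": 0.0,"az": 0.0}], "claw": 0.0}}

```text
time_s: 6.72
tool_pos: [482.2, -348.2, 20.1]
tool_rot: [-3.136, -0.001, 1.415]
ft_force: [-0.3, 0.3, 0.1]
opening: 0.499
```

>>> {"name": "send_rows", "arguments": {"motion": [{"x": 0.0,"y": 0.0,"z": -1.0,"ax": 0.0,"ay": 0.0,"az": 0.0},{"x": 0.0,"y": 0.0,"z": -3.0,"ax": 0.0,"ay": 0.0,"az": 0.0},{"x": 0.0,"y": 0.0,"z": -6.0,"ax": 0.0,"ay": 0.0,"az": 0.0},{"x": 0.0,"y": 0.0,"z": -9.0,"ax": 0.0,"ay": 0.0,"az": 0.0},{"x": 0.0,"y": 0.0,"z": -12.0,"ax": 0.0,"ay": 0.0,"az": 0.0},{"x": 0.0,"y": 0.0,"z": -13.0,"ax": 0.0,"ay": 0.0,"az": 0.0},{"x": 0.0,"y": 0.0,"z": -13.0,"ax": 0.0,"ay": 0.0,"az": 0.0}]}}

```text
time_s: 7.6
tool_pos: [483.3, -348.7, 150.7]
tool_rot: [-3.138, 0.0, 1.415]
ft_force: [-0.5, -0.2, -0.3]
opening: 0.501
```

```bash
python3 - <<'E'
from h import *
st=robot.get_state();print(st['tool_pos'],st['tool_rot'],st['opening'])
s=snap('wrist');w=world(s)
near=(s['z_map']>0)&(abs(w[...,0]-482)<35)&(abs(w[...,1]+350)<70)
for a,b in((10,16),(30,46)):
    P=w[near&(w[...,2]>a)&(w[...,2]<b)];print(a,len(P),np.median(P,0),cv2.minAreaRect(P[:,:2].astype(np.float32)))
# plane fit of plate top, knob position
P=w[near&(w[...,2]>8)&(w[...,2]<20)];c=np.linalg.lstsq(np.c_[P[:,:2],np.ones(len(P))],P[:,2],rcond=None)[0];print('tilt',c[:2])
E
```

```text
[ 483.29206693 -348.7378125   150.65868787] [-3.13762324e+00  1.98770272e-04  1.41490155e+00] 0.5008490232840999
10 6017 [ 482.92068536 -337.64446046   13.85765596] ((481.8989562988281, -348.1701354980469), (113.37885284423828, 56.1359977722168), 81.23175811767578)
30 594 [ 482.20213635 -346.83348475   39.78592678] ((481.97021484375, -347.7530517578125), (22.980911254882812, 22.764081954956055), 37.174774169921875)
tilt [-0.00012425 -0.00136701]
```

The lid lies flat in the tray at (482,-348), with its plate top at z of about 14 and about 0.001 tilt. Now back to the box, jaws wide open.

>>> {"name": "send_rows", "arguments": {"motion": [{"x": 2.5,"y": 0.1,"z": -0.5,"ax": 0.0,"ay": 0.0,"az": -0.5},{"x": 6.0,"y": 0.3,"z": -1.5,"ax": 0.0,"ay": 0.0,"az": -1.2},{"x": 10.0,"y": 0.5,"z": -2.5,"ax": 0.0,"ay": 0.0,"az": -2.1},{"x": 14.0,"y": 0.6,"z": -3.5,"ax": 0.0,"ay": 0.0,"az": -3.0},{"x": 18.5,"y": 0.8,"z": -4.5,"ax": 0.0,"ay": 0.0,"az": -3.9},{"x": 22.5,"y": 1.0,"z": -5.0,"ax": 0.0,"ay": 0.0,"az": -4.8},{"x": 26.0,"y": 1.2,"z": -5.0,"ax": 0.0,"ay": 0.0,"az": -5.6},{"x": 28.5,"y": 1.3,"z": -5.0,"ax": 0.0,"ay": 0.0,"az": -6.1},{"x": 29.4,"y": 1.3,"z": -5.0,"ax": 0.0,"ay": 0.0,"az": -6.2},{"x": 29.4,"y": 1.3,"z": -5.0,"ax": 0.0,"ay": 0.0,"az": -6.2}], "claw": -1.0}}

```text
time_s: 8.9
tool_pos: [540.9, -59.3, 199.1]
tool_rot: [-3.136, -0.004, 1.957]
ft_force: [-0.7, -0.4, -0.0]
opening: 0.999
```

```bash
python3 - <<'E'
from h import *
st=robot.get_state();print(st['tool_pos'],st['tool_rot'],st['opening'])
s=snap('wrist','w4.png');w=world(s)
near=(s['z_map']>0)&(abs(w[...,0]-542)<60)&(abs(w[...,1]+62)<75)
P=w[near&(w[...,2]>37)&(w[...,2]<50)];print(len(P),np.median(P,0),cv2.minAreaRect(P[:,:2].astype(np.float32)))
hs=cv2.cvtColor(s['img'],cv2.COLOR_RGB2HSV)
m=(s['z_map']>0)&(w[...,2]>4)&(w[...,2]<13)&(hs[...,1]<60)&(w[...,1]>30)
P=w[m];print(len(P),np.median(P,0),cv2.minAreaRect(P[:,:2].astype(np.float32)))
E
```

```text
[540.85167316 -59.26579712 199.14908779] [-3.13584723 -0.00419327  1.95702389] 0.9987849797682462
1493 [543.76824999 -59.48817154  44.71159709] ((541.9600219726562, -60.33256149291992), (54.066314697265625, 112.37529754638672), 22.184019088745117)
6708 [483.57896615  79.68607068   8.69287645] ((635.8321533203125, 126.44361877441406), (165.73013305664062, 457.9586486816406), 86.70516204833984)
```

View pics/w4.png

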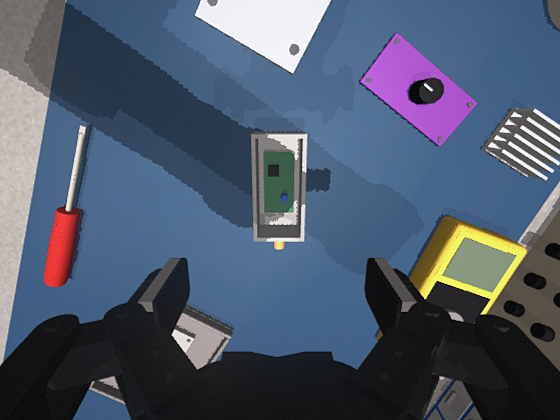

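The open box is at (542,-60) with yaw 112.2°. The PCB shows inside at (278,185) and the brass connector at (279,245). I descend and grip it across its width.

>>> {"name": "send_rows", "arguments": {"motion": [{"x": -0.1,"y": 0.1,"z": 2.5,"ax": 0.0,"ay": 0.0,"az": 0.0},{"x": -0.1,"y": 0.1,"z": 6.0,"ax": 0.0,"ay": 0.0,"az": 0.0},{"x": -0.1,"y": 0.1,"z": 9.5,"ax": 0.0,"ay": 0.0,"az": 0.0},{"x": -0.1,"y": 0.1,"z": 13.0,"ax": 0.0,"ay": 0.0,"az": 0.0},{"x": -0.1,"y": 0.1,"z": 16.0,"ax": 0.0,"ay": 0.0,"az": 0.0},{"x": -0.1,"y": 0.1,"z": 17.5,"ax": 0.0,"ay": 0.0,"az": 0.0},{"x": -0.1,"y": 0.1,"z": 18.4,"ax": 0.0,"ay": 0.0,"az": 0.0},{"x": -0.1,"y": 0.1,"z": 18.5,"ax": 0.0,"ay": 0.0,"az": 0.0},{"x": -0.1,"y": 0.1,"z": 18.5,"ax": 0.0,"ay": 0.0,"az": 0.0}]}}

```text
time_s: 10.07
tool_pos: [542.0, -60.5, 15.2]
tool_rot: [-3.138, -0.003, 1.956]
ft_force: [-0.1, 0.2, -0.1]
opening: 1.005
```

>>> {"name": "send_rows", "arguments": {"motion": [{"x": 0.0,"y": 0.0,"z": 0.0,"ax": 0.0,"ay": 0.0,"az": 0.0},{"x": 0.0,"y": 0.0,"z": 0.0,"ax": 0.0,"ay": 0.0,"az": 0.0},{"x": 0.0,"y": 0.0,"z": 0.0,"ax": 0.0,"ay": 0.0,"az": 0.0},{"x": 0.0,"y": 0.0,"z": 0.0,"ax": 0.0,"ay": 0.0,"az": 0.0},{"x": 0.0,"y": 0.0,"z": 0.0,"ax": 0.0,"ay": 0.0,"az": 0.0},{"x": 0.0,"y": 0.0,"z": 0.0,"ax": 0.0,"ay": 0.0,"az": 0.0}], "claw": 1.0, "squeeze": 60}}

```text
time_s: 10.82
tool_pos: [542.8, -60.7, 16.2]
tool_rot: [-3.139, -0.002, 1.956]
ft_force: [0.1, 0.2, 5.3]
opening: 0.623
```

>>> {"name": "send_rows", "arguments": {"motion": [{"x": 0.0,"y": 0.0,"z": -1.0,"ax": 0.0,"ay": 0.0,"az": 0.0},{"x": 0.0,"y": 0.0,"z": -3.0,"ax": 0.0,"ay": 0.0,"az": 0.0},{"x": 1.5,"y": -0.1,"z": -6.0,"ax": 0.0,"ay": 0.0,"az": 0.5},{"x": 4.0,"y": -0.3,"z": -9.0,"ax": 0.0,"ay": 0.0,"az": 1.3},{"x": 7.0,"y": -0.6,"z": -10.0,"ax": 0.0,"ay": 0.0,"az": 2.3},{"x": 10.0,"y": -0.9,"z": -10.0,"ax": 0.0,"ay": 0.0,"az": 3.4},{"x": 13.0,"y": -1.1,"z": -10.0,"ax": 0.0,"ay": 0.0,"az": 4.4},{"x": 15.5,"y": -1.3,"z": -10.0,"ax": 0.0,"ay": 0.0,"az": 5.2},{"x": 17.1,"y": -1.5,"z": -10.0,"ax": 0.0,"ay": 0.0,"az": 5.7},{"x": 17.1,"y": -1.5,"z": -10.0,"ax": 0.0,"ay": 0.0,"az": 5.7}]}}

```text
time_s: 12.08
tool_pos: [463.8, 92.7, 116.5]
tool_rot: [-3.137, 0.0, 1.461]
ft_force: [1.3, 0.8, -2.9]
opening: 0.619
```

```bash
python3 - <<'E'
from h import *
st=robot.get_state();print(st['tool_pos'],st['tool_rot'],st['opening'],st['ft_force'])
s=snap('wrist','w5.png');np.savez('w5',**s);w=world(s)
hs=cv2.cvtColor(s['img'],cv2.COLOR_RGB2HSV);ok=s['z_map']>0
r=lambda P:(len(P),np.round(np.median(P,0),1),cv2.minAreaRect(P[:,:2].astype(np.float32)))
X,Y,Z=w[...,0],w[...,1],w[...,2];near=ok&(X>390)&(X<570)&(Y>30)&(Y<330)
pl=near&(Z>4)&(Z<13)
k,l,q,c=cv2.connectedComponentsWithStats(pl.astype(np.uint8));i=1+np.argmax(q[1:,4]);P=w[l==i];print('plate',q[i],r(P))
for y0 in range(80,230,20):
    a=P[abs(P[:,1]-y0)<3]; 
    if len(a):print(y0,np.round([a[:,0].min(),a[:,0].max()],1))
print('top56-64',r(w[near&(Z>55)&(Z<66)&(Y>180)]))
print('boxrim?',r(w[ok&(Z>125)&(Z<150)&(abs(X-465)<50)&(abs(Y-92)<80)]) )
E
```

```text
[463.84369248  92.73825232 116.52134808] [-3.13732349e+00  5.82685326e-05  1.46106774e+00] 0.6188410145558149 [ 1.32965957  0.77268778 -2.89933549]
plate [  199     0   153   160 20152] (20152, array([472.6, 193. ,   8.8]), ((472.1767883300781, 186.64529418945312), (114.81571960449219, 110.48712921142578), 83.63465881347656))
140 [411.6 522.1]
160 [413.7 524.7]
180 [416.1 526.4]
200 [418.3 528.8]
220 [420.5 531.1]
top56-64 (0, array([nan, nan, nan]), ((0.0, 0.0), (0.0, 0.0), 0.0))
boxrim? (10013, array([467.7, 113.3, 144.3]), ((463.70654296875, 95.21810913085938), (109.62349700927734, 80.74042510986328), 83.89237976074219))
  return _methods._mean(a, axis=axis, dtype=dtype,
  ret = um.true_divide(
```

View pics/w5.png

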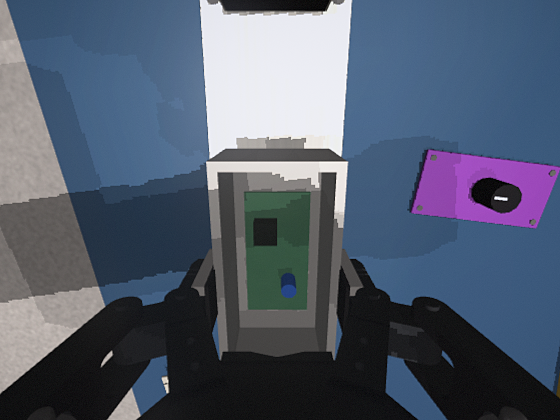

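>>> {"name": "send_rows", "arguments": {"motion": [{"x": 1.5,"y": -0.1,"z": 0.0,"ax": 0.0,"ay": 0.0,"az": 0.0},{"x": 3.5,"y": -0.2,"z": 1.0,"ax": 0.0,"ay": 0.0,"az": 0.0},{"x": 5.0,"y": -0.22,"z": 3.0,"ax": 0.0,"ay": 0.0,"az": 0.0},{"x": 5.0,"y": -0.22,"z": 5.0,"ax": 0.0,"ay": 0.0,"az": 0.0},{"x": 5.0,"y": -0.22,"z": 7.0,"ax": 0.0,"ay": 0.0,"az": 0.0},{"x": 5.0,"y": -0.22,"z": 8.3,"ax": 0.0,"ay": 0.0,"az": 0.0},{"x": 5.0,"y": -0.22,"z": 8.8,"ax": 0.0,"ay": 0.0,"az": 0.0},{"x": 5.0,"y": -0.22,"z": 8.8,"ax": 0.0,"ay": 0.0,"az": 0.0},{"x": 5.0,"y": -0.22,"z": 8.8,"ax": 0.0,"ay": 0.0,"az": 0.0}]}}

```text
time_s: 13.25
tool_pos: [468.4, 142.2, 29.3]
tool_rot: [-3.14, -0.0, 1.46]
ft_force: [-0.3, -0.2, -1.9]
opening: 0.617
```

```bash
python3 - <<'E'
from h import *
st=robot.get_state();print(st['tool_pos'],st['tool_rot'],st['opening'],st['ft_force'])
s=snap('wrist','w6.png');np.savez('w6',**s);w=world(s);ok=s['z_map']>0
r=lambda P:(len(P),np.round(np.median(P,0),1),cv2.minAreaRect(P[:,:2].astype(np.float32))) if len(P) else 0
X,Y,Z=w[...,0],w[...,1],w[...,2]
print('rim',r(w[ok&(Z>49)&(Z<60)&(abs(X-468)<40)&(Y>90)&(Y<212)]))
st=ok&(Z>20)&(abs(X-475)<50)&(Y>212);print('stop',r(w[st]))
for lo,hi in((20,30),(30,40),(40,48),(48,53),(53,60)):
    a=w[st&(Z>lo)&(Z<hi)];print(lo,len(a),np.round(np.percentile(a,[2,50,98],0)[:,:2],1).tolist() if len(a) else '')
cv2.imwrite('pics/w6s.png',s['img'][...,::-1])
E
```

```text
[468.43400196 142.1525799   29.30103016] [-3.13963116e+00 -1.09774678e-04  1.46017044e+00] 0.6166825182101481 [-0.30410168 -0.23042865 -1.86932005]
rim (7231, array([474. , 168.3,  57.5]), ((468.6833801269531, 151.601318359375), (95.78744506835938, 79.65415954589844), 83.35443115234375))
stop (10120, array([478.5, 240.9,  50.3]), ((479.0577392578125, 247.68409729003906), (24.663135528564453, 74.35466003417969), 83.33075714111328))
20 485 [[443.7, 231.9], [477.8, 235.8], [511.9, 239.8]]
30 1960 [[446.8, 232.3], [478.2, 252.1], [508.8, 261.0]]
40 635 [[443.8, 232.0], [476.8, 235.9], [512.0, 239.7]]
48 5956 [[443.2, 233.2], [478.3, 240.3], [513.3, 248.0]]
53 173 [[472.7, 241.2], [478.7, 241.9], [484.0, 242.8]]
```

View pics/w6.png

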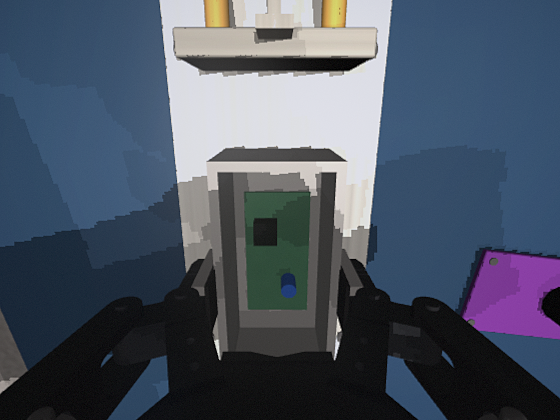

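The stop face is square and centred ahead of the box, its lower edge at row 70 of the wrist view, about y=235.9 mm. I lower the box onto the plate.

>>> {"name": "send_rows", "arguments": {"motion": [{"x": 0.0,"y": -0.1,"z": 0.3,"ax": 0.0,"ay": 0.0,"az": 0.0},{"x": 0.0,"y": -0.1,"z": 0.55,"ax": 0.0,"ay": 0.0,"az": 0.0},{"x": 0.0,"y": -0.1,"z": 0.55,"ax": 0.0,"ay": 0.0,"az": 0.0},{"x": 0.0,"y": -0.1,"z": 0.55,"ax": 0.0,"ay": 0.0,"az": 0.0}]}}

```text
time_s: 13.8
tool_pos: [467.6, 142.3, 24.2]
tool_rot: [-3.14, -0.0, 1.46]
ft_force: [-0.5, -1.2, 4.8]
opening: 0.617
```

>>> {"name": "send_rows", "arguments": {"motion": [{"x": 0.6,"y": 0.0,"z": 0.0,"ax": 0.0,"ay": 0.0,"az": 0.0},{"x": 1.2,"y": 0.0,"z": 0.0,"ax": 0.0,"ay": 0.0,"az": 0.0},{"x": 1.8,"y": 0.0,"z": 0.0,"ax": 0.0,"ay": 0.0,"az": 0.0},{"x": 2.4,"y": 0.0,"z": 0.0,"ax": 0.0,"ay": 0.0,"az": 0.0},{"x": 3.0,"y": 0.0,"z": 0.0,"ax": 0.0,"ay": 0.0,"az": 0.0},{"x": 3.5,"y": 0.0,"z": 0.0,"ax": 0.0,"ay": 0.0,"az": 0.0},{"x": 3.5,"y": 0.0,"z": 0.0,"ax": 0.0,"ay": 0.0,"az": 0.0},{"x": 3.5,"y": 0.0,"z": 0.0,"ax": 0.0,"ay": 0.0,"az": 0.0}]}}

```text
time_s: 14.8
tool_pos: [471.6, 178.0, 24.3]
tool_rot: [-3.14, -0.002, 1.461]
ft_force: [0.1, 2.1, 0.2]
opening: 0.618
```

>>> {"name": "send_rows", "arguments": {"motion": [{"x": 0.3,"y": 0.0,"z": 0.0,"ax": 0.0,"ay": 0.0,"az": 0.0},{"x": 0.6,"y": 0.0,"z": 0.0,"ax": 0.0,"ay": 0.0,"az": 0.0},{"x": 0.8,"y": 0.0,"z": 0.0,"ax": 0.0,"ay": 0.0,"az": 0.0},{"x": 0.8,"y": 0.0,"z": 0.0,"ax": 0.0,"ay": 0.0,"az": 0.0},{"x": 0.8,"y": 0.0,"z": 0.0,"ax": 0.0,"ay": 0.0,"az": 0.0}]}}

```text
time_s: 15.42
tool_pos: [472.3, 184.5, 24.3]
tool_rot: [-3.14, 0.001, 1.459]
ft_force: [-0.4, -5.8, 3.7]
opening: 0.624
```

```bash
python3 - <<'E'
from h import *
st=robot.get_state();print(st['tool_pos'],st['tool_rot'],st['opening'],st['ft_force'])
s=snap('wrist','w7.png');np.savez('w7',**s);w=world(s);ok=s['z_map']>0
X,Y,Z=w[...,0],w[...,1],w[...,2]
r=lambda P:(len(P),np.round(np.median(P,0),1),cv2.minAreaRect(P[:,:2].astype(np.float32))) if len(P) else 0
print('stop top',r(w[ok&(Z>47)&(Z<51.3)&(abs(X-478)<50)&(Y>225)]))
E
```

```text
[472.25932726 184.51629184  24.26892551] [-3.14013960e+00  8.15646677e-04  1.45937176e+00] 0.6242611947753987 [-0.35603021 -5.75739005  3.70854805]
stop top (4345, array([478.2, 246.3,  50.5]), ((479.1866149902344, 248.31082153320312), (51.54887008666992, 76.04499816894531), 83.49504852294922))
```

View pics/w7.png

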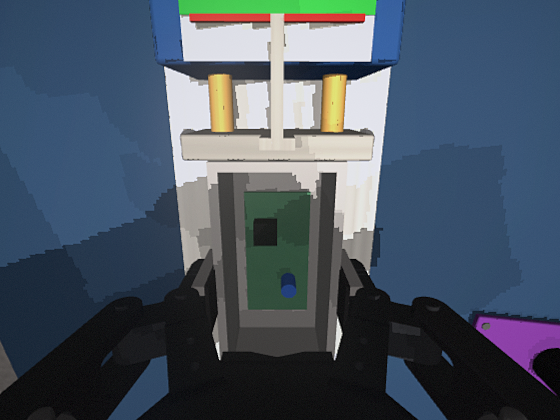

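The wrist view shows the pointer itself. The red line at row 17 sits just short of the green band, whose edge is at row 13. About 5 mm more to go.

>>> {"name": "send_rows", "arguments": {"motion": [{"x": 0.2,"y": 0.0,"z": 0.0,"ax": 0.0,"ay": 0.0,"az": 0.0},{"x": 0.4,"y": 0.0,"z": 0.0,"ax": 0.0,"ay": 0.0,"az": 0.0},{"x": 0.55,"y": 0.0,"z": 0.0,"ax": 0.0,"ay": 0.0,"az": 0.0},{"x": 0.55,"y": 0.0,"z": 0.0,"ax": 0.0,"ay": 0.0,"az": 0.0},{"x": 0.55,"y": 0.0,"z": 0.0,"ax": 0.0,"ay": 0.0,"az": 0.0},{"x": 0.55,"y": 0.0,"z": 0.0,"ax": 0.0,"ay": 0.0,"az": 0.0}]}}

```text
time_s: 16.23
tool_pos: [472.5, 187.8, 24.3]
tool_rot: [-3.14, 0.006, 1.458]
ft_force: [-0.6, -8.7, 6.0]
opening: 0.623
```

```bash
cat > chk.py <<'E'
from h import *
import sys
st=robot.get_state();print(st['time_s'],st['tool_pos'],st['tool_rot'],st['opening'],st['ft_force'],st['moment'])
s=snap('wrist');sc=snap('scene');sd=snap('side');np.savez('w8',**s);w=world(s);ok=s['z_map']>0
X,Y,Z=w[...,0],w[...,1],w[...,2]
m=ok&(Z>47)&(Z<51.3)&(abs(X-478)<45)&(Y>228)
# stop plate near edge (top) by smallest y at plate's outer parts
for x0 in(448,508):
    a=Y[m&(abs(X-x0)<4)];print('stop edge x',x0,np.round(a.min(),1) if len(a) else None)
rim=ok&(Z>51.4)&(Z<56)&(abs(X-474)<45)&(Y<250);P=w[rim];f=P[P[:,1]>P[:,1].max()-12]
print('rim z',np.median(P[:,2]),'front max y',P[:,1].max())
def h(s):return cv2.cvtColor(s['img'],cv2.COLOR_RGB2HSV)
H=h(s);g=(H[:60,:,0]>45)&(H[:60,:,0]<80)&(H[:60,:,1]>120);r=((H[:60,:,0]<8)|(H[:60,:,0]>172))&(H[:60,:,1]>120)
for n,q in(('green',g),('red',r)):
    i=np.nonzero(q.sum(1)>50)[0];print(n,i.min() if len(i) else None,i.max() if len(i) else None)
a=cv2.resize(s['img'][:300],(400,214));b=cv2.resize(sc['img'][180:230,340:420],(400,250))
c=cv2.resize(sd['img'][120:220,160:320],(380,464*380//400+24))
L=np.vstack([a,b]);c=cv2.resize(c,(380,L.shape[0]));cv2.imwrite('pics/'+sys.argv[1],np.hstack([L,c])[...,::-1])
E
python3 chk.py p8.png
```

```text
16.225 [472.4867274  187.77327482  24.29419026] [-3.14016612  0.0055843   1.45772167] 0.622593643089016 [-0.64440675 -8.67755442  6.02122269] [-1.3295355   0.28265838 -0.01935449]
stop edge x 448 237.2
stop edge x 508 235.3
rim z 52.81946941751242 front max y 249.98875144182284
green 1 26
red 14 21
```

View pics/p8.png

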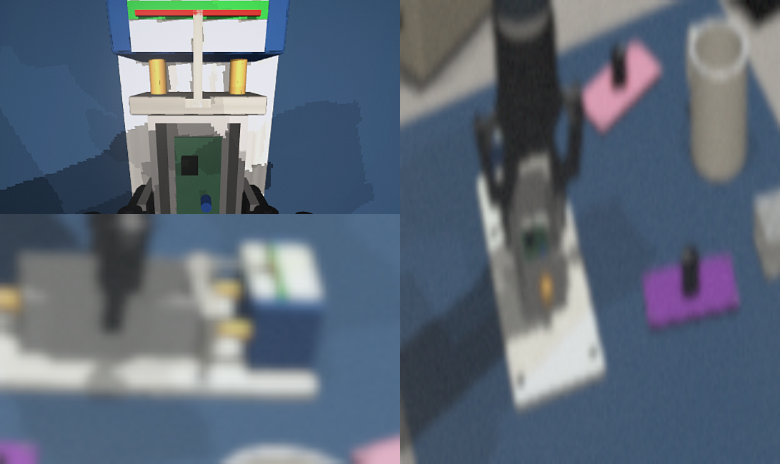

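The red pointer, at rows 14–21, stands inside the green band, rows 1–26. That is about 9.4 mm, or roughly 7.5 N. The box is flat, square and centred, with the connector away from the stop. I'll check that it holds steady and that the lid is still in the tray, then hand in.

```bash
python3 - <<'E'
from h import *
def red(s):
    H=cv2.cvtColor(s['img'],cv2.COLOR_RGB2HSV)[:60];r=((H[...,0]<8)|(H[...,0]>172))&(H[...,1]>120);i=np.nonzero(r.sum(1)>50)[0];return i.min(),i.max()
for k in range(6):
    s=snap('wrist')
    if k%2:
        st=robot.get_state();print(st['time_s'],np.round(st['tool_pos'],2),np.round(st['ft_force'],1),abs(st['joint_velocities']).max(),red(s))
s=snap('side');w=world(s);P=w[(s['z_map']>0)&(abs(w[...,0]-482)<40)&(abs(w[...,1]+348)<65)]
print('lid',np.median(P[(P[:,2]>9)&(P[:,2]<17)],0),'knob',np.median(P[P[:,2]>32],0))
y,x=[(red(s))for _ in[0]][0] if 0 else (0,0)
robot.hand_in();print('handed in')
E
```

```text
16.475 [472.57 187.74  24.34] [-1.6 -8.7  5.9] 0.001120959464043153 (np.int64(14), np.int64(21))
16.575 [472.53 187.79  24.33] [-0.7 -9.4  5.2] 0.0013828294594228146 (np.int64(14), np.int64(21))
16.675 [472.52 187.76  24.31] [-0.8 -8.4  5.6] 0.0025567465332334933 (np.int64(14), np.int64(21))
lid [ 476.21729092 -362.01266457   12.43205836] knob [ 479.37082607 -352.61318923   37.51183582]
the job is handed in; nothing more can be done
handed in
```

The lid is off and lying flat, knob up, in the grey tray. The robot is holding the open box against the sprung stop with a steady push. I handed the job in at about 16.7 s; no verdict is reported.

Last checks:
- **Stop:** the red pointer stands inside the green band, at about 9.4 mm. That should be about 7.5 N from the spring; the wrist force read 8.4–9.4 N, which also includes some friction. The pointer and the arm's position did not change over three readings taken across 0.2 s.
- **Box:** it sits flat on the plate (rim at 52.8 mm, 52 expected). It is square to within about 0.01 rad and centred within about 2 mm, judged from the tool's pose. The brass connector points away from the stop.
- **Lid:** a close look just after release put it about 3 mm from the tray's centre with a tilt of about 0.001 rad. The last side view put the knob about 5 mm from there, which is within that camera's error.
- **Other things on the bench:** the arm did not come near them and the pictures showed no movement. I did not measure each one at the end.

Two move calls were refused because of missing fields. Nothing moved, and I repeated both.

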